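Turn a rack foot pad over with the tipping tray and pack it

TASK

A foot pad lies wrong side up (ribbed rubber up) in the hinged tipping tray. Without touching the pad, tip the tray up by its handle until the pad tumbles onto its other face, and lower the tray gently all the way down again. Then take the turned pad out and lay it (do not drop it) flat in the empty carton tray, plain steel face up, leaving the other things on the bench alone.

Things in the scene. Friction and masses are not known exactly. Their poses are not given: they have to be found in the camera images.
- tray (a joint): Tipping angle of the tray, rad: 0 = fully down on its stop, grows as the handle end is lifted up and over towards the hinge, stop at 1.5. The tray (0.45 kg) has a light hinge and falls back if released. A pad in it slides to the low rib across the floor and, at about 1.2 to 1.4 rad, tumbles over it onto its other face in the hinge-side part; it stays turned, lying on the slope, as the tray is lowered.
- tray_hinge (a point): Point on the tray's hinge line at mid-width, 20 mm above the bench. Its frame is fixed to the stand: y along the hinge line, x level and pointing away from the handle, z up. The aluminium tray is 166 mm wide and lies on the -x side of it; the dark steel stand is fixed to the bench.
- tray_floor (a point): Centre of the tray's level floor part (80 mm along x, 160 wide), the end nearer the handle; at rest 26 mm above the bench and 138 mm from the hinge. Axes as the hinge's at rest, turning with the tray. At x = +40 mm a rib 4 mm high crosses the floor; beyond it 88 mm of floor rises at 28 degrees towards the hinge, to a 40 mm end wall square to it. Side walls 28 to 30 mm high; handle-end wall 22 mm.
- tray_handle (a point): Middle of the steel handle bar of the tray, 12 mm in diameter, 110 mm long, parallel to the hinge line. At rest 225 mm from the hinge along its -x and 30 mm above it (50 mm above the bench), 37 mm clear of the tray's end wall. It moves on a circle about the hinge. Its frame turns with the tray: y along the bar, x at rest as the hinge's.
- pad_center (a point): Centre of the foot pad, half-way up: a 44 (x) by 50 (y) by 26 (z) mm block of about 120 g, a black rubber block with four ribs on its +z face and a plain bright steel plate with a small dark disc on its -z face. It starts with +z (rubber) up on the level part of the tray; turned over, +z points down.
- pad: The same foot pad; this origin is the centre of its steel face, z towards the rubber face.
- carton: Empty shallow square tray of brown cardboard, 160 by 160 mm outside, 30 mm high, walls and floor 4 mm thick, fixed to the bench. Origin: centre of its underside; z up; sides along x and y.
- tape_roll: Bystander: cardboard roll lying flat, 100 mm across, 48 mm high; origin centre of underside.
- bolt_jar: Bystander: jar, 64 mm in diameter, 90 mm high; origin centre of underside.
- spanner: Bystander: steel spanner lying on the bench between the robot and the work; origin about mid-length, underside.
Mind the look-alikes: they are no part of the job. What is shaped like the pad but blue, red or yellow is not meant.

How it is judged:
By the outcome, as a careful person would: the job done as asked, in the order asked, and still so for the second after the job is handed in, with the robot touching nothing.
It also fails if it takes over 72 s, if anything falls off the work surface, if the arm or the gripper's body presses on something with over 40 N, if the wrist force passes 120 N, or if a joint passes its speed limit or range.

ROBOT

A 7-joint arm with a two-finger parallel gripper is mounted at the origin on the work surface. World frame = base frame: x ahead of the robot, y to its left, z up, the work surface at z = 0. Lengths are in m, angles in rad, forces in N, time in s.
With the tool pointing down it reaches from about 0.425 to 0.925 m from the base axis. Payload 6.8 kg.
Tool frame: the origin (TCP) lies on the centre line of the jaws, within the pads' length; the fingertips stand bot.tip_reach ahead of it and the grasp point (between the pads) lies 3 mm ahead of it (bot.tip_reach is the distance from the TCP to the fingertips, in m); z points along the fingers, y is the line along which they close (so a half turn about z gives the same grasp; the last joint's range is limited). The gripper opens to 85 mm and grips with 20 to 120 N. Pads are 22 mm wide; open, the fingers measure 114 mm over their backs; the gripper's body (76 mm by 85 mm) begins 54 mm behind the grasp point. The pads swing forward as they close: fully open they stand 13 mm farther back than shut.
Start: joints at [1.053, 0.477, 0.022, 1.555, -0.011, 1.109, -0.083], TCP at [0.269, -0.619, 0.253] pointing down, gripper open.
Joint ranges: [-2.96, 2.96], [-0.34, 2.1], [-1.41, 1.46], [0.24, 2.44], [-1.37, 4.51], [0.17, 1.92], [-2.96, 2.96]. Speed limits (rad/s): [2.39, 2.39, 3.14, 3.14, 3.14, 3.14, 3.14].

INTERFACE

Orientations are given as a unit quaternion [w, x, y, z].
In Python, from station import bot gives the robot as it stands.
- The arm moves only by the tool jog_arm, never from a script. Its argument "deltas" is a list of rows, each a list of 7 numbers: the shift along the world's x, y, z in m, then the turn, a rotation vector about the world's x, y, z in rad, then the opening, from 0 (shut) to 1 (fully open). In form: [[x, y, z, rx, ry, rz, grip], ...]. A call has 1 to 10 rows; each row shifts and turns the commanded pose from where the row before left it; what a row does not reach is not made up. A row lasts 1/10 s, in which the tool goes at most 50 mm and 8.59 degrees, less where a joint would pass 70% of its speed; a pose out of reach is approached as far as the arm can. A call with a gripper value outside its range is refused whole. The fingers move at their own pace and stop on an object; "newtons" is the grip in N (left out, the last holds). Time passes only in rows, so rows that do not move let the fingers close. It gives the time, the measured TCP pose, the force, the opening and the grip force at its end, in the units of the state.
- bot.get_obs(): the state, without advancing time (a new reading comes with each control period).
- bot.read_camera(name): name is "scene" or "side" or "wrist"; returns a dict with "img" (384x512x3 uint8, red, green, blue), "K" (3x3 intrinsics, pixels), "eye" and "attitude" of the camera in the world. Camera axes: x right, y down, z forward; pixel columns grow to the right and rows downward; lengths in m; the calibration is good to about 2 mm. A picture is of the moment at which its call begins. There is no depth.
- bot.hand_in(): hands the job in; it is judged then, once.
The state is a dict: "t": time; "q": joint angles; "joint_vel": joint speeds; "joint_torque": joint torques, N m; "eef_pos": TCP position; "tool_rot": TCP orientation; "contact_force": force on the tool from outside, world axes, zero at the start; "torque": the same for the moment, N m; "gripper_width": opening from 0.0 (shut) to 1.0 (fully open); "grasp_force": force on a finger pad.
Only numpy, scipy, OpenCV 4.12 (cv2) and the standard library are available. Lean on these libraries where they do the work, as an engineer would, in place of code of your own. Each camera call takes 0.05 s, during which the arm holds its last target. There are 200 camera calls.

## Working session

There is one attempt and no reset: what is moved stays moved. The work goes in short steps, Python scripts to look and compute and a tool call to move; the robot and the scene stay as the last step left them, time stands still between calls to the robot, and variables do not carry over. Pictures are saved under pics/ and viewed, at most 10 in all, crops included, and the job is handed in when it is done.

Besides the shell and the picture viewer there is one more tool, called in YAML: its name, and indented under it one key for each argument. jog_arm: Moves the arm, as the interface text tells. Its arguments: {"type":"object","properties":{"deltas":{"type":"array"},"newtons":{"type":"number"}},"required":["deltas"]}

```bash
mkdir -p pics; ls; cat > h.py <<'E'
import numpy as np, cv2
from station import bot
from scipy.spatial.transform import Rotation as R
def Rm(a):
    a=np.array(a,float)
    return a if a.shape==(3,3) else R.from_quat(a[[1,2,3,0]]).as_matrix()
def snap(n,f):
    c=bot.read_camera(n); cv2.imwrite(f'pics/{f}.png',c['img'][:,:,::-1]); np.savez(f'{f}.npz',**{k:c[k] for k in('img','K','eye','attitude')}); return c
def load(f): return dict(np.load(f'{f}.npz'))
def ray(c,u,v):
    d=Rm(c['attitude'])@np.linalg.solve(c['K'],[u,v,1.]); return np.array(c['eye']),d/np.linalg.norm(d)
def onz(c,u,v,z):
    e,d=ray(c,u,v); return e+d*(z-e[2])/d[2]
def proj(c,p):
    q=c['K']@(Rm(c['attitude']).T@(np.array(p)-c['eye'])); return q[:2]/q[2]
E
python3 - <<'E'
from h import *
print(bot.get_obs(),bot.tip_reach)
a=snap('scene','sc0');b=snap('side','si0')
for c in(a,b): print(c['eye'],c['attitude'],c['K'])
cv2.imwrite('pics/both0.png',cv2.resize(np.vstack([a['img'],b['img']])[:,:,::-1],None,fx=.78,fy=.78))
E
```

```text
pics
{'t': 0.0, 'q': array([ 1.05290118,  0.47780995,  0.02235238,  1.55649855, -0.01150281,
        1.10926591, -0.08311263]), 'joint_vel': array([ 3.37860133e-04,  2.08540815e-04, -1.81508616e-03,  9.86721468e-05,
        8.31278544e-04,  1.10694492e-03, -1.69737162e-04]), 'joint_torque': array([-2.95776517e-04, -5.96448827e+01,  1.60740662e+00, -2.81195945e+01,
        1.24166161e-02,  9.27479676e-03,  1.97520370e-05]), 'eef_pos': array([ 0.26868989, -0.61860009,  0.25229942]), 'tool_rot': array([-8.90211491e-04,  9.79081817e-01,  2.03464829e-01, -2.57466740e-04]), 'contact_force': array([ 0.54924079, -0.02702737,  0.36582101]), 'torque': array([-0.00627329, -0.03097121,  0.02936653]), 'grasp_force': 0.0, 'gripper_width': 0.9985015098630959} 0.022
[ 0.98055724 -0.66452325  0.66122675] [-0.43792545  0.85220627  0.25965806 -0.12059629] [[371.73626052   0.         251.46748602]
 [  0.         371.73626052 190.48588967]
 [  0.           0.           1.        ]]
[0.02387889 0.78670469 0.60093828] [ 0.15447964 -0.2375665   0.82767533 -0.48440866] [[387.44061436   0.         259.21333921]
 [  0.         387.44061436 190.07982388]
 [  0.           0.           1.        ]]
```

View pics/sc0.png

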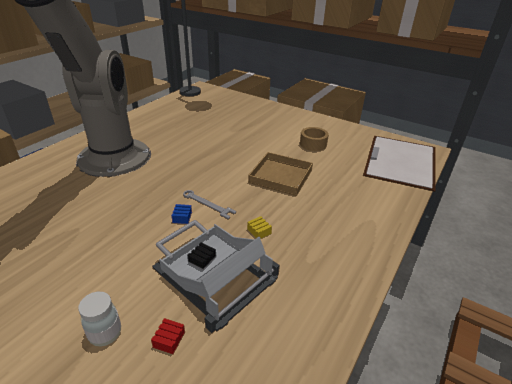

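View pics/si0.png

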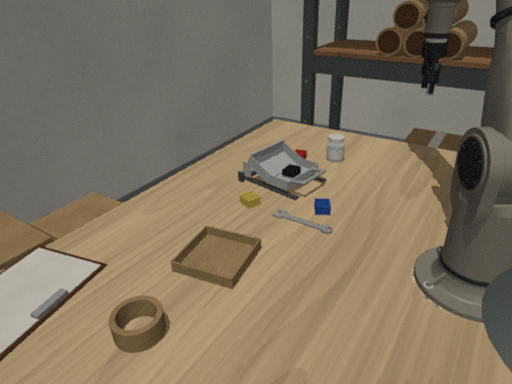

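The scene view shows the tray around (215,270), with its handle at about (180,237) on the robot side. The black pad is at (202,256), the carton at (281,173), and the jar, roll and spanner are all clear of the work. The side view shows the tray at (285,168), pad at (291,171) and carton at (218,256). I'll enlarge the tray next.

```bash
python3 - <<'E'
from h import *
a=load('sc0');b=load('si0')
A=cv2.resize(a['img'][215:335,145:285],None,fx=4.2,fy=4.2,interpolation=cv2.INTER_CUBIC)
B=cv2.resize(b['img'][135:205,230:335],None,fx=5,fy=5,interpolation=cv2.INTER_CUBIC)
cv2.imwrite('pics/cropA.png',A[:,:,::-1]);cv2.imwrite('pics/cropB.png',B[:,:,::-1])
for c,u,v in((a,180,237),(a,202,256),(a,281,173),(b,291,171),(b,218,256)): print(onz(c,u,v,.04).round(3))
E
```

```text
[ 0.486 -0.2    0.04 ]
[ 0.57  -0.219  0.04 ]
[0.547 0.186 0.04 ]
[ 0.568 -0.221  0.04 ]
[0.5   0.252 0.04 ]
```

View pics/cropA.png

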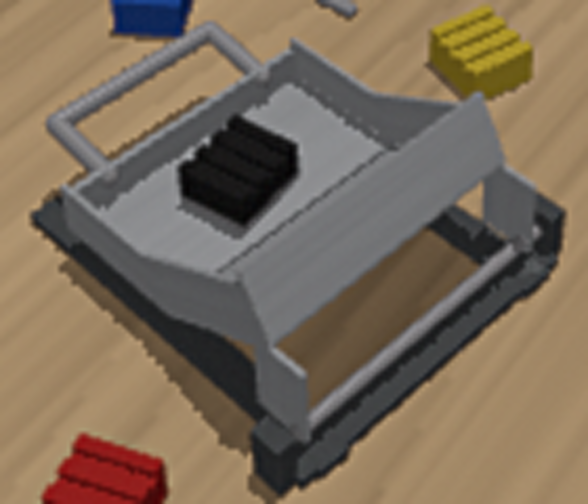

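View pics/cropB.png

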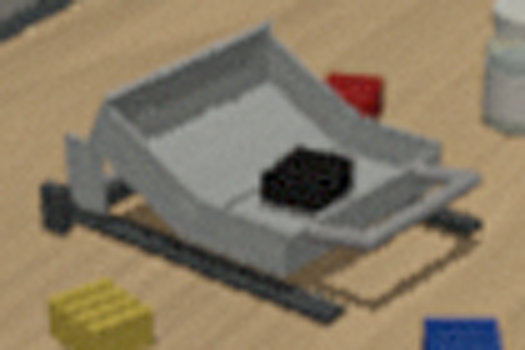

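```bash
python3 - <<'E'
from h import *
a=load('sc0');b=load('si0')
for n,c,u,v,z in(('hA',a,157.4,245,.05),('hA',a,195,222.6,.05),('hB',b,325,170.6,.05),('hB',b,302.4,183,.05),('hinge',a,218.8,315,.02),('hinge',a,267.6,274.5,.02)): print(n,onz(c,u,v,z).round(4))
for n,c in(('a',a),('b',b)):
    hsv=cv2.cvtColor(c['img'],cv2.COLOR_RGB2HSV)
    # handle/carton masks: carton darker brown
    m=((hsv[...,0]>8)&(hsv[...,0]<25)&(hsv[...,2]<135)).astype(np.uint8)
    m=cv2.morphologyEx(m,cv2.MORPH_CLOSE,np.ones((5,5)))
    k,l,s,ce=cv2.connectedComponentsWithStats(m)
    t=(281,173) if n=='a' else (218,256)
    for i in range(1,k):
        if s[i,4]>800 and abs(ce[i]-t).max()<25:
            cn=max(cv2.findContours((l==i).astype(np.uint8),0,2)[0],key=cv2.contourArea)
            h=cv2.convexHull(cn); p=cv2.approxPolyDP(h,4,True)[:,0]
            print(n,s[i],[(tuple(map(int,q)),onz(c,*map(float,q),.03)[:2].round(3)) for q in p])
    # black pad
    m=(hsv[...,2]<45).astype(np.uint8); k,l,s,ce=cv2.connectedComponentsWithStats(m)
    t=(202,256) if n=='a' else (291,171)
    for i in range(1,k):
        if s[i,4]>50 and abs(ce[i]-t).max()<15: print('pad',ce[i],onz(c,*ce[i],.042).round(3))
E
```

```text
hA [ 0.4693 -0.257   0.05  ]
hA [ 0.4894 -0.1474  0.05  ]
hB [ 0.4658 -0.2593  0.05  ]
hB [ 0.4891 -0.1475  0.05  ]
hinge [ 0.6872 -0.311   0.02  ]
hinge [ 0.7134 -0.1654  0.02  ]
a [ 247  152   66   45 1899] [((312, 163), array([0.593, 0.31 ])), ((295, 196), array([0.631, 0.119])), ((247, 183), array([0.484, 0.094])), ((268, 152), array([0.44 , 0.287]))]
pad [201.54166667 255.39035088] [ 0.569 -0.219  0.042]
b [ 171  226   91   63 3047] [((205, 226), array([0.615, 0.162])), ((260, 239), array([0.46 , 0.136])), ((260, 249), array([0.438, 0.17 ])), ((232, 288), array([0.417, 0.311])), ((172, 270), array([0.566, 0.335])), ((171, 261), array([0.59 , 0.313]))]
pad [291.15286624 170.64968153] [ 0.567 -0.219  0.042]
```

jog_arm:
  deltas:
    - [0.021,0.0416,-0.005,0,0,0.0972,0.45]
    - [0.021,0.0416,-0.005,0,0,0.0972,0.45]
    - [0.021,0.0416,-0.005,0,0,0.0972,0.45]
    - [0.021,0.0416,-0.005,0,0,0.0972,0.45]
    - [0.021,0.0416,-0.005,0,0,0.0972,0.45]
    - [0.021,0.0416,-0.005,0,0,0.0972,0.45]
    - [0.021,0.0416,-0.005,0,0,0.0972,0.45]
    - [0.021,0.0416,-0.005,0,0,0.0972,0.45]
    - [0.021,0.0416,-0.005,0,0,0.0972,0.45]
    - [0.021,0.0416,-0.005,0,0,0.0972,0.45]

```text
t: 1.1
eef_pos: [0.4792, -0.2014, 0.203]
tool_rot: [-0.0, 0.769, 0.639, -0.0]
contact_force: [1.0, 0.0, -0.1]
gripper_width: 0.451
grasp_force: 0.0
```

jog_arm:
  deltas:
    - [0,0,-0.02,0,0,0,0.45]
    - [0,0,-0.02,0,0,0,0.45]
    - [0,0,-0.02,0,0,0,0.45]
    - [0,0,0,0,0,0,0.45]

```text
t: 1.5
eef_pos: [0.477, -0.2024, 0.1408]
tool_rot: [-0.002, 0.771, 0.637, -0.001]
contact_force: [-0.5, -0.9, -1.1]
gripper_width: 0.451
grasp_force: 0.0
```

```bash
python3 - <<'E'
from h import *
o=bot.get_obs(); print(o['t'],o['eef_pos'],Rm(o['tool_rot'])[:,1:],o['gripper_width'])
c=snap('wrist','w1'); print(c['eye'],Rm(c['attitude']))
print(proj(c,[.468,-.258,.05]),proj(c,[.489,-.1475,.05]))
E
```

```text
1.5 [ 0.47695732 -0.20242538  0.14081782] [[ 0.98224843 -0.00507933]
 [-0.18750833  0.00193817]
 [-0.00535267 -0.99998522]] 0.4511525400969782
[ 0.48937533 -0.13550932  0.26185273] [[ 0.98229589 -0.17915733 -0.05474888]
 [-0.18725978 -0.94736632 -0.25967446]
 [-0.00534466  0.26532942 -0.964143  ]]
[259.25656895 282.65545781] [259.78069419 119.46647029]
```

View pics/w1.png

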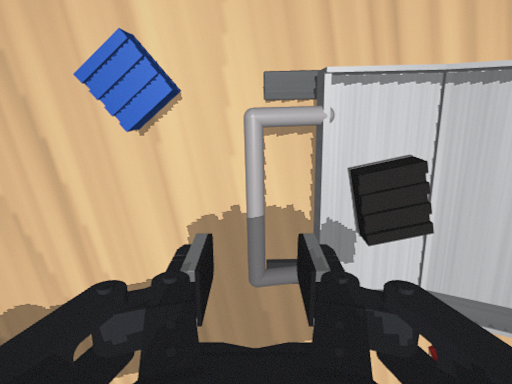

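The bar runs from (254,115) to (256,275), and the jaws sit at about u=205 and u=308, so the bar is centred between them. I'll go down and close lightly.

jog_arm:
  deltas:
    - [0,0,-0.02,0,0,0,0.45]
    - [0,0,-0.02,0,0,0,0.45]
    - [0,0,-0.02,0,0,0,0.45]
    - [0,0,-0.02,0,0,0,0.45]
    - [0,0,-0.007,0,0,0,0.45]
    - [0,0,0,0,0,0,0.45]
    - [0,0,0,0,0,0,0.0]
    - [0,0,0,0,0,0,0.0]
    - [0,0,0,0,0,0,0.0]
    - [0,0,0,0,0,0,0.0]
  newtons: 25

```text
t: 2.55
eef_pos: [0.4765, -0.2029, 0.0571]
tool_rot: [-0.001, 0.771, 0.637, -0.002]
contact_force: [-6.8, 2.2, 7.1]
gripper_width: 0.131
grasp_force: 24.4
```

```bash
python3 - <<'E'
from h import *
o=bot.get_obs(); p=o['eef_pos'];print(o['t'],p,o['gripper_width'],o['grasp_force'],o['contact_force'])
x=np.array([.982,-.188])
# circle: handle rel hinge (-.225,.03), theta 0..1.3 in steps
def h(t): return np.array([-.225*np.cos(t)+.03*np.sin(t),.225*np.sin(t)+.03*np.cos(t)])
th=np.concatenate([np.arange(0,1.01,.1),np.arange(1.05,1.46,.05)])
for a,b in zip(th[:-1],th[1:]):
    d=h(b)-h(a); print(f'{b:.2f} [{d[0]*x[0]:.4f}, {d[0]*x[1]:.4f}, {d[1]:.4f}]')
E
```

```text
2.55 [ 0.4765251  -0.20292362  0.05705373] 0.1308452501321164 24.400265514850616 [-6.80003731  2.19078699  7.06277326]
0.10 [0.0040, -0.0008, 0.0223]
0.20 [0.0062, -0.0012, 0.0218]
0.30 [0.0083, -0.0016, 0.0210]
0.40 [0.0103, -0.0020, 0.0201]
0.50 [0.0123, -0.0023, 0.0189]
0.60 [0.0141, -0.0027, 0.0176]
0.70 [0.0157, -0.0030, 0.0161]
0.80 [0.0172, -0.0033, 0.0144]
0.90 [0.0185, -0.0035, 0.0126]
1.00 [0.0197, -0.0038, 0.0106]
1.05 [0.0102, -0.0020, 0.0046]
1.10 [0.0104, -0.0020, 0.0040]
1.15 [0.0106, -0.0020, 0.0035]
1.20 [0.0108, -0.0021, 0.0030]
1.25 [0.0109, -0.0021, 0.0024]
1.30 [0.0110, -0.0021, 0.0018]
1.35 [0.0111, -0.0021, 0.0013]
1.40 [0.0111, -0.0021, 0.0007]
1.45 [0.0111, -0.0021, 0.0002]
```

jog_arm:
  deltas:
    - [0.002,-0.0004,0.0112,0,0,0,0]
    - [0.002,-0.0004,0.0112,0,0,0,0]
    - [0.003,-0.0006,0.0109,0,0,0,0]
    - [0.003,-0.0006,0.0109,0,0,0,0]
    - [0.0042,-0.0008,0.0105,0,0,0,0]
    - [0.0042,-0.0008,0.0105,0,0,0,0]
    - [0.0052,-0.001,0.01,0,0,0,0]
    - [0.0052,-0.001,0.01,0,0,0,0]
    - [0.0061,-0.0012,0.0095,0,0,0,0]
    - [0.0061,-0.0012,0.0095,0,0,0,0]

```text
t: 3.55
eef_pos: [0.5158, -0.2096, 0.1608]
tool_rot: [-0.004, 0.771, 0.637, -0.003]
contact_force: [-12.5, 4.8, 5.0]
gripper_width: 0.128
grasp_force: 24.5
```

jog_arm:
  deltas:
    - [0.007,-0.0014,0.0088,0,0,0,0]
    - [0.007,-0.0014,0.0088,0,0,0,0]
    - [0.0078,-0.0015,0.008,0,0,0,0]
    - [0.0078,-0.0015,0.008,0,0,0,0]
    - [0.0086,-0.0016,0.0072,0,0,0,0]
    - [0.0086,-0.0016,0.0072,0,0,0,0]
    - [0.0092,-0.0018,0.0063,0,0,0,0]
    - [0.0092,-0.0018,0.0063,0,0,0,0]
    - [0.0098,-0.0019,0.0053,0,0,0,0]
    - [0.0098,-0.0019,0.0053,0,0,0,0]

```text
t: 4.55
eef_pos: [0.6055, -0.2248, 0.2356]
tool_rot: [-0.0, 0.77, 0.638, 0.001]
contact_force: [-5.0, 7.0, 8.9]
gripper_width: 0.128
grasp_force: 25.4
```

jog_arm:
  deltas:
    - [0.0051,-0.001,0.0023,0,0,0,0]
    - [0.0051,-0.001,0.0023,0,0,0,0]
    - [0.0052,-0.001,0.002,0,0,0,0]
    - [0.0052,-0.001,0.002,0,0,0,0]
    - [0.0053,-0.001,0.0018,0,0,0,0]
    - [0.0053,-0.001,0.0018,0,0,0,0]
    - [0.0054,-0.001,0.0015,0,0,0,0]
    - [0.0054,-0.001,0.0015,0,0,0,0]
    - [0,0,0,0,0,0,0]

```text
t: 5.45
eef_pos: [0.6487, -0.2324, 0.2498]
tool_rot: [0.0, 0.77, 0.638, 0.003]
contact_force: [0.1, 5.9, 3.1]
gripper_width: 0.127
grasp_force: 25.3
```

```bash
python3 - <<'E'
from h import *
o=bot.get_obs(); print(o['eef_pos'],o['contact_force'])
a=snap('scene','sc2');b=snap('side','si2')
A=cv2.resize(a['img'][130:330,130:300],None,fx=2.3,fy=2.3,interpolation=cv2.INTER_CUBIC)
B=cv2.resize(b['img'][70:220,220:350],None,fx=3.06,fy=3.06,interpolation=cv2.INTER_CUBIC)[:460]
A=A[:B.shape[0]];B=B[:A.shape[0]]
cv2.imwrite('pics/c2.png',np.hstack([A,B])[:,:,::-1])
E
```

```text
[ 0.64873141 -0.23240082  0.24983603] [0.10234832 5.91066864 3.13292228]
```

View pics/c2.png

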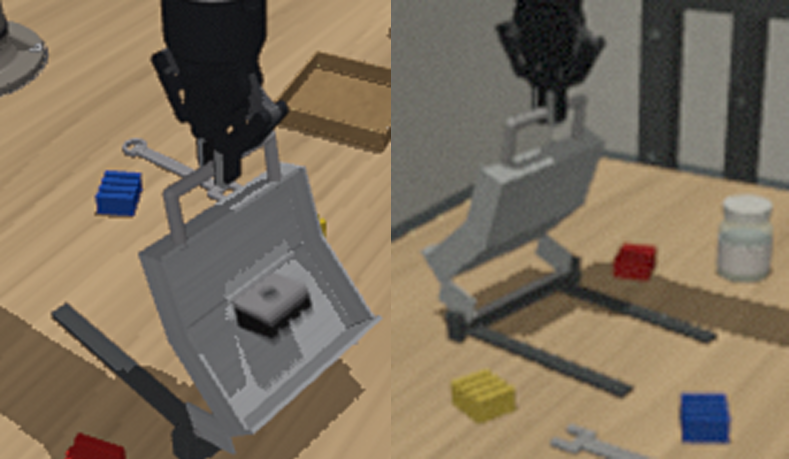

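The picture shows the pad on the sloped part near (270,300), steel plate with the dark disc up, so it has tumbled. I'll lower the tray along the same circle.

jog_arm:
  deltas:
    - [-0.0054,0.001,-0.0015,0,0,0,0]
    - [-0.0054,0.001,-0.0015,0,0,0,0]
    - [-0.0053,0.001,-0.0018,0,0,0,0]
    - [-0.0053,0.001,-0.0018,0,0,0,0]
    - [-0.0052,0.001,-0.002,0,0,0,0]
    - [-0.0052,0.001,-0.002,0,0,0,0]
    - [-0.0051,0.001,-0.0023,0,0,0,0]
    - [-0.0051,0.001,-0.0023,0,0,0,0]

```text
t: 6.35
eef_pos: [0.6061, -0.2253, 0.2344]
tool_rot: [0.001, 0.77, 0.638, 0.002]
contact_force: [-1.1, 5.1, 5.5]
gripper_width: 0.131
grasp_force: 26.7
```

jog_arm:
  deltas:
    - [-0.0098,0.0019,-0.0053,0,0,0,0]
    - [-0.0098,0.0019,-0.0053,0,0,0,0]
    - [-0.0092,0.0018,-0.0063,0,0,0,0]
    - [-0.0092,0.0018,-0.0063,0,0,0,0]
    - [-0.0086,0.0016,-0.0072,0,0,0,0]
    - [-0.0086,0.0016,-0.0072,0,0,0,0]
    - [-0.0078,0.0015,-0.008,0,0,0,0]
    - [-0.0078,0.0015,-0.008,0,0,0,0]
    - [-0.007,0.0014,-0.0088,0,0,0,0]
    - [-0.007,0.0014,-0.0088,0,0,0,0]

```text
t: 7.35
eef_pos: [0.519, -0.2106, 0.1606]
tool_rot: [-0.0, 0.771, 0.637, -0.0]
contact_force: [-2.3, 2.9, 1.4]
gripper_width: 0.13
grasp_force: 28.1
```

jog_arm:
  deltas:
    - [-0.0061,0.0012,-0.0095,0,0,0,0]
    - [-0.0061,0.0012,-0.0095,0,0,0,0]
    - [-0.0052,0.001,-0.01,0,0,0,0]
    - [-0.0052,0.001,-0.01,0,0,0,0]
    - [-0.0042,0.0008,-0.0105,0,0,0,0]
    - [-0.0042,0.0008,-0.0105,0,0,0,0]
    - [-0.003,0.0006,-0.0109,0,0,0,0]
    - [-0.003,0.0006,-0.0109,0,0,0,0]

```text
t: 8.15
eef_pos: [0.4812, -0.2042, 0.0777]
tool_rot: [-0.001, 0.771, 0.637, -0.001]
contact_force: [-4.7, 0.8, -0.4]
gripper_width: 0.127
grasp_force: 29.4
```

jog_arm:
  deltas:
    - [-0.001,0.0002,-0.0056,0,0,0,0]
    - [-0.001,0.0002,-0.0056,0,0,0,0]
    - [-0.001,0.0002,-0.0056,0,0,0,0]
    - [-0.001,0.0002,-0.0056,0,0,0,0]
    - [0,0,0,0,0,0,0]
    - [0,0,0,0,0,0,0]

```text
t: 8.75
eef_pos: [0.477, -0.2035, 0.0554]
tool_rot: [-0.001, 0.771, 0.637, -0.001]
contact_force: [-6.6, 1.1, -1.0]
gripper_width: 0.128
grasp_force: 29.7
```

jog_arm:
  deltas:
    - [0,0,-0.002,0,0,0,0]
    - [0,0,-0.002,0,0,0,0]
    - [0,0,0,0,0,0,0]

```text
t: 9.05
eef_pos: [0.4764, -0.2034, 0.0516]
tool_rot: [-0.002, 0.771, 0.637, -0.002]
contact_force: [-7.4, 1.2, 0.2]
gripper_width: 0.128
grasp_force: 30.1
```

jog_arm:
  deltas:
    - [0,0,-0.002,0,0,0,0]
    - [0,0,-0.002,0,0,0,0]
    - [0,0,0,0,0,0,0]

```text
t: 9.35
eef_pos: [0.4765, -0.2035, 0.0503]
tool_rot: [-0.001, 0.771, 0.637, -0.002]
contact_force: [-18.3, 4.5, 33.8]
gripper_width: 0.127
grasp_force: 33.7
```

The tray is on its stop. I'll ease off the push, release and rise clear.

jog_arm:
  deltas:
    - [0,0,0.003,0,0,0,0.05]
    - [0,0,0,0,0,0,0.42]
    - [0,0,0,0,0,0,0.42]
    - [0,0,0,0,0,0,0.42]
    - [0,0,0.02,0,0,0,0.42]
    - [0,0,0.03,0,0,0,0.42]
    - [0,0,0.04,0,0,0,0.42]
    - [0,0,0.05,0,0,0,0.42]
    - [0,0,0.05,0,0,0,0.42]
    - [0,0,0,0,0,0,0.42]

```text
t: 10.35
eef_pos: [0.4835, -0.2043, 0.2486]
tool_rot: [0.006, 0.771, 0.637, 0.003]
contact_force: [0.5, 0.3, -1.2]
gripper_width: 0.42
grasp_force: 0.0
```

```bash
python3 - <<'E'
from h import *
o=bot.get_obs(); print(o['t'],o['eef_pos'],o['contact_force'])
a=snap('scene','sc3');b=snap('side','si3')
A=cv2.resize(a['img'][210:330,140:290],None,fx=2.66,fy=2.66*1.3,interpolation=cv2.INTER_CUBIC)
B=cv2.resize(b['img'][135:205,230:330],(399,A.shape[0]),interpolation=cv2.INTER_CUBIC)
cv2.imwrite('pics/c3.png',np.hstack([A,B])[:,:,::-1]); print(A.shape)
E
```

```text
10.35 [ 0.4835225  -0.20426877  0.24858436] [ 0.49801627  0.27570285 -1.21121435]
(415, 399, 3)
```

View pics/c3.png

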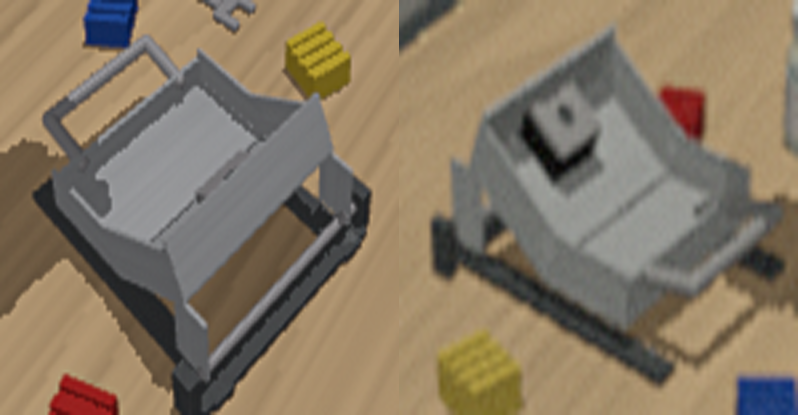

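The tray is down and empty on its level part. In the side view the pad lies on the slope, steel face up, with its disc at crop (566,112). I'll intersect that ray with the steel-face plane.

```bash
cat >> h.py <<'E'
X=np.array([.9826,-.1857,0]);Y=np.array([.1857,.9826,0]);Z=np.array([0,0,1.])
H=np.array([.6986,-.2448,.02]); s=np.radians(28)
S=np.cos(s)*X+np.sin(s)*Z; N=-np.sin(s)*X+np.cos(s)*Z
F=H-.098*X+.006*Z   # foot of slope, mid width
def onslope(c,u,v,h):
    e,d=ray(c,u,v); p=e+d*(((F+h*N-e)@N)/(d@N)); return p,np.array([(p-F)@S,(p-F)@Y])
E
python3 - <<'E'
from h import *
b=load('si3')
p,q=onslope(b,271.9,153.9,.026); print(p,q)
o=bot.get_obs(); Rt=Rm(o['tool_rot'])
# target: z=-N ; y=+-Y
for sg in(1,-1):
    z=-N;y=sg*Y;T=np.column_stack([np.cross(y,z),y,z])
    print(sg,R.from_matrix(T@Rt.T).as_rotvec())
c=p-.003*N  # grasp point at 23 over floor; TCP 3mm behind
print('tcp hover 100mm',p+.10*N, p+.10*N-o['eef_pos'])
E
```

```text
[ 0.64769338 -0.23141951  0.07963587] [0.06534858 0.00369431]
1 [-0.44972062 -0.30070916  1.53826681]
-1 [ 0.30869205 -0.4461476  -1.53306453]
tcp hover 100mm [ 0.6015631  -0.22270142  0.16793063] [ 0.12148477 -0.01914247 -0.07487666]
```

jog_arm:
  deltas:
    - [0.0087,-0.0014,-0.0053,-0.0321,-0.0215,0.1099,1]
    - [0.0087,-0.0014,-0.0053,-0.0321,-0.0215,0.1099,1]
    - [0.0087,-0.0014,-0.0053,-0.0321,-0.0215,0.1099,1]
    - [0.0087,-0.0014,-0.0053,-0.0321,-0.0215,0.1099,1]
    - [0.0087,-0.0014,-0.0053,-0.0321,-0.0215,0.1099,1]
    - [0.0087,-0.0014,-0.0053,-0.0321,-0.0215,0.1099,1]
    - [0.0087,-0.0014,-0.0053,-0.0321,-0.0215,0.1099,1]

```text
t: 11.15
eef_pos: [0.5395, -0.2123, 0.202]
tool_rot: [0.13, 0.467, 0.875, -0.013]
contact_force: [0.2, -0.5, 0.6]
gripper_width: 1.005
grasp_force: 0.0
```

jog_arm:
  deltas:
    - [0.0087,-0.0014,-0.0053,-0.0321,-0.0215,0.1099,1]
    - [0.0087,-0.0014,-0.0053,-0.0321,-0.0215,0.1099,1]
    - [0.0087,-0.0014,-0.0053,-0.0321,-0.0215,0.1099,1]
    - [0.0087,-0.0014,-0.0053,-0.0321,-0.0215,0.1099,1]
    - [0.0087,-0.0014,-0.0053,-0.0321,-0.0215,0.1099,1]
    - [0.0087,-0.0014,-0.0053,-0.0321,-0.0215,0.1099,1]
    - [0.0087,-0.0014,-0.0053,-0.0321,-0.0215,0.1099,1]
    - [0,0,0,0,0,0,1]
    - [0,0,0,0,0,0,1]

```text
t: 12.05
eef_pos: [0.5998, -0.2226, 0.1656]
tool_rot: [0.239, 0.092, 0.966, -0.023]
contact_force: [-0.6, 0.1, -0.1]
gripper_width: 1.003
grasp_force: 0.0
```

```bash
python3 - <<'E'
from h import *
o=bot.get_obs(); Rt=Rm(o['tool_rot']); print(o['t'],o['eef_pos'],o['q'].round(2),Rt@[0,0,1],-N,Rt[:,1])
c=snap('wrist','w4'); print(proj(c,[.6477,-.2314,.0796]), proj(c,o['eef_pos']+Rt[:,2]*.1))
E
```

```text
12.05 [ 0.59980758 -0.22255848  0.16561348] [ 0.75  0.42 -0.57  2.05  0.65  0.31  1.07] [ 0.45721831 -0.08952168 -0.88483743] [ 0.46130276 -0.08718087 -0.88294759] [ 0.18986538  0.98180937 -0.00122429]
[254.47106822 206.63396538] [253.71691376 201.9122411 ]
```

View pics/w4.png

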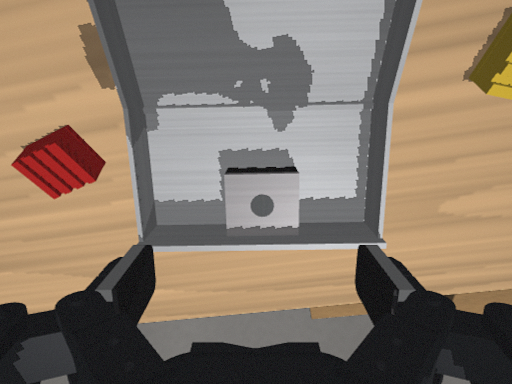

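The wrist view shows the steel plate spanning u 225–299 and v 173–229, with its disc at (262,205). It lies square to the jaws, about 5 mm towards the yellow side, and flush with the end wall.

```bash
python3 - <<'E'
from h import *
c=load('w4'); o=bot.get_obs()
for u,v in((262,205),(225,173),(299,173),(225,229),(299,229)): print(onslope(c,u,v,.026))
p=onslope(c,262,205,.026)[0]
Rt=Rm(o['tool_rot']); d=p-o['eef_pos']; print('shift',d,'in tool',Rt.T@d)
E
```

```text
(array([ 0.6476268 , -0.22613215,  0.07907902]), array([0.06416246, 0.0088773 ]))
(array([ 0.62355696, -0.24678249,  0.06854253]), array([ 0.04171916, -0.01588349]))
(array([ 0.63284792, -0.19825922,  0.06860555]), array([0.0418534 , 0.03352081]))
(array([ 0.65802022, -0.25437546,  0.08729785]), array([ 0.08166901, -0.01694451]))
(array([ 0.6677257 , -0.20358298,  0.08735338]), array([0.08178728, 0.03476649]))
shift [ 0.04736607 -0.00378828 -0.08724645] in tool [-0.00102858  0.00539197  0.0991953 ]
```

jog_arm:
  deltas:
    - [0.001,0.0053,0,0,0,0,1]
    - [0.0058,-0.0011,-0.0109,0,0,0,1]
    - [0.0058,-0.0011,-0.0109,0,0,0,1]
    - [0.0058,-0.0011,-0.0109,0,0,0,1]
    - [0.0058,-0.0011,-0.0109,0,0,0,1]
    - [0.0058,-0.0011,-0.0109,0,0,0,1]
    - [0.0058,-0.0011,-0.0109,0,0,0,1]
    - [0.0058,-0.0011,-0.0109,0,0,0,1]
    - [0.0058,-0.0011,-0.0109,0,0,0,1]
    - [0,0,0,0,0,0,1]

```text
t: 13.1
eef_pos: [0.6484, -0.225, 0.079]
tool_rot: [0.24, 0.09, 0.966, -0.024]
contact_force: [-0.3, -0.7, 0.0]
gripper_width: 1.0
grasp_force: 0.0
```

```bash
python3 - <<'E'
from h import *
o=bot.get_obs(); d=o['eef_pos']-F; print(o['t'],o['contact_force'],'S,Y,N',d@S,d@Y,d@N)
E
```

```text
13.1 [-0.34576968 -0.72336078  0.02579299] S,Y,N 0.06456542607635972 0.010173359482442492 0.025690795217355122
```

Positioned as intended, so I'll close.

jog_arm:
  deltas:
    - [0,0,0,0,0,0,0]
    - [0,0,0,0,0,0,0]
    - [0,0,0,0,0,0,0]
    - [0,0,0,0,0,0,0]
    - [0,0,0,0,0,0,0]
  newtons: 40

```text
t: 13.6
eef_pos: [0.6481, -0.2262, 0.081]
tool_rot: [0.241, 0.091, 0.966, -0.024]
contact_force: [-4.8, 0.6, 6.0]
gripper_width: 0.576
grasp_force: 41.1
```

jog_arm:
  deltas:
    - [-0.004,0.001,0.009,0,0,0,0]
    - [-0.006,0.001,0.012,0,0,0,0]
    - [-0.006,0.001,0.015,0,0,0,0]
    - [-0.006,0.001,0.02,0,0,0,0]
    - [-0.006,0.001,0.025,0,0,0,0]
    - [0,0,0.03,0,0,0,0]
    - [0,0,0.03,0,0,0,0]
    - [0,0,0,0,0,0,0]

```text
t: 14.4
eef_pos: [0.6222, -0.2218, 0.2258]
tool_rot: [0.244, 0.091, 0.965, -0.025]
contact_force: [0.8, 0.1, -0.6]
gripper_width: 0.578
grasp_force: 42.5
```

```bash
python3 - <<'E'
from h import *
o=bot.get_obs(); Rt=Rm(o['tool_rot']); print(o['t'],o['eef_pos'],o['q'].round(2),o['gripper_width'],o['grasp_force'],o['contact_force'])
# level: z down, y along carton axis (99.5deg) keeping sense
a=np.radians(99.5);y=np.array([np.cos(a),np.sin(a),0]);z=np.array([0,0,-1.]);T=np.column_stack([np.cross(y,z),y,z])
print(R.from_matrix(T@Rt.T).as_rotvec(), np.array([.527,.224,.15])-o['eef_pos'])
E
```

```text
14.4 [ 0.62216761 -0.22176252  0.22582728] [ 0.9   0.4  -0.78  1.95  0.62  0.46  1.11] 0.5781208931520341 42.511993646621704 [ 0.84389497  0.13026302 -0.57424026]
[0.00992627 0.49723712 0.34614462] [-0.09516761  0.44576252 -0.07582728]
```

jog_arm:
  deltas:
    - [-0.0095,0.0446,0,0.001,0.0497,0.0346,0]
    - [-0.0095,0.0446,0,0.001,0.0497,0.0346,0]
    - [-0.0095,0.0446,0,0.001,0.0497,0.0346,0]
    - [-0.0095,0.0446,0,0.001,0.0497,0.0346,0]
    - [-0.0095,0.0446,0,0.001,0.0497,0.0346,0]
    - [-0.0095,0.0446,0,0.001,0.0497,0.0346,0]
    - [-0.0095,0.0446,0,0.001,0.0497,0.0346,0]
    - [-0.0095,0.0446,0,0.001,0.0497,0.0346,0]
    - [-0.0095,0.0446,0,0.001,0.0497,0.0346,0]
    - [-0.0095,0.0446,0,0.001,0.0497,0.0346,0]

```text
t: 15.4
eef_pos: [0.5243, 0.2258, 0.2201]
tool_rot: [-0.005, -0.083, 0.997, -0.0]
contact_force: [0.9, 0.4, -0.7]
gripper_width: 0.572
grasp_force: 42.4
```

jog_arm:
  deltas:
    - [0,0,-0.02,0,0,0,0]
    - [0,0,-0.02,0,0,0,0]
    - [0,0,-0.02,0,0,0,0]
    - [0,0,-0.02,0,0,0,0]
    - [0,0,0,0,0,0,0]
    - [0,0,0,0,0,0,0]

```text
t: 16.0
eef_pos: [0.5248, 0.2246, 0.1406]
tool_rot: [-0.004, -0.083, 0.997, 0.0]
contact_force: [0.0, 0.2, -1.3]
gripper_width: 0.572
grasp_force: 42.4
```

```bash
python3 - <<'E'
from h import *
o=bot.get_obs(); Rt=Rm(o['tool_rot']); print(o['t'],o['eef_pos'],Rt[:,1:],o['gripper_width'],o['grasp_force'],o['contact_force'])
a=np.radians(99.5);y=np.array([np.cos(a),np.sin(a),0]);z=np.array([0,0,-1.]);T=np.column_stack([np.cross(y,z),y,z])
print(R.from_matrix(T@Rt.T).as_rotvec(), np.array([.527,.224,.15])-o['eef_pos'])
snap('wrist','w5'); b=snap('side','si5')
w=load('w5')['img']; B=cv2.resize(b['img'][130:310,140:320],(384,384))
cv2.imwrite('pics/c5.png',cv2.resize(np.hstack([w,B]),None,fx=.89,fy=.89)[:,:,::-1])
E
```

```text
16.0 [0.52478309 0.22458137 0.14060136] [[-1.65116689e-01 -7.97613247e-03]
 [ 9.86273719e-01 -5.30739502e-04]
 [ 7.93563521e-04 -9.99968049e-01]] 0.5724613246044007 42.39007651805878 [ 0.01536273  0.22611991 -1.26928179]
[ 5.30453011e-04 -7.97623686e-03 -7.32531303e-05] [ 0.00221691 -0.00058137  0.00939864]
```

View pics/c5.png

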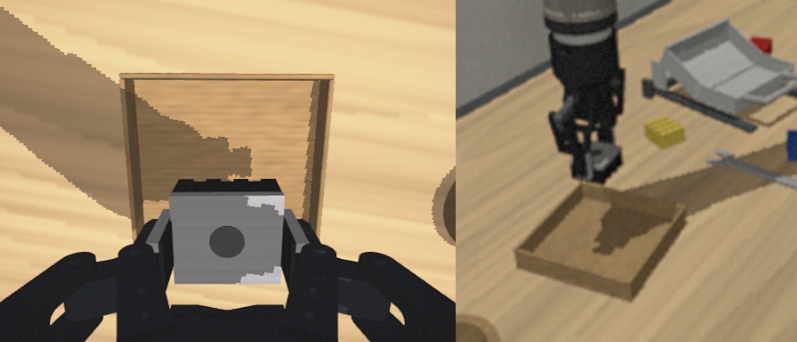

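The pad is held level, steel up, and centred over the carton: carton sides at u≈127 and 333, pad at 227. A quick check of the rim in depth comes before lowering.

```bash
python3 - <<'E'
from h import *
c=load('w5')
print([onz(c,u/.89,v/.89,.03) for u,v in((122,76),(333,76))])
a=np.radians(9.5);ex=np.array([np.cos(a),np.sin(a),0]);ey=np.array([-ex[1],ex[0],0]);C=np.array([.527,.224,.03])
print([C-.08*ex-.08*ey,C-.08*ex+.08*ey])
E
```

```text
[array([0.46084899, 0.13657972, 0.03      ]), array([0.43506168, 0.2902704 , 0.03      ])]
[array([0.46130096, 0.13189334, 0.03      ]), array([0.43489334, 0.28969904, 0.03      ])]
```

jog_arm:
  deltas:
    - [0.001,0,-0.02,0,-0.004,0,0]
    - [0.001,0,-0.02,0,-0.004,0,0]
    - [0,0,-0.02,0,0,0,0]
    - [0,0,-0.02,0,0,0,0]
    - [0,0,-0.014,0,0,0,0]
    - [0,0,0,0,0,0,0]

```text
t: 16.7
eef_pos: [0.5267, 0.2242, 0.046]
tool_rot: [-0.0, -0.083, 0.997, -0.0]
contact_force: [-0.7, -1.0, -1.6]
gripper_width: 0.574
grasp_force: 42.4
```

jog_arm:
  deltas:
    - [0,0,-0.004,0,0,0,0]
    - [0,0,-0.004,0,0,0,0]
    - [0,0,-0.003,0,0,0,0]
    - [0,0,0,0,0,0,0]

```text
t: 17.1
eef_pos: [0.5272, 0.2247, 0.0359]
tool_rot: [0.001, -0.083, 0.997, -0.0]
contact_force: [0.1, 0.1, -1.8]
gripper_width: 0.577
grasp_force: 42.4
```

jog_arm:
  deltas:
    - [0,0,-0.002,0,0,0,0]
    - [0,0,-0.001,0,0,0,0]
    - [0,0,0,0,0,0,0]

```text
t: 17.4
eef_pos: [0.5271, 0.2247, 0.0328]
tool_rot: [0.0, -0.083, 0.997, -0.0]
contact_force: [0.4, 0.4, -1.5]
gripper_width: 0.573
grasp_force: 42.4
```

jog_arm:
  deltas:
    - [0,0,-0.001,0,0,0,0]
    - [0,0,-0.001,0,0,0,0]
    - [0,0,0,0,0,0,0]

```text
t: 17.7
eef_pos: [0.5272, 0.2249, 0.0313]
tool_rot: [0.001, -0.083, 0.997, -0.0]
contact_force: [-1.3, -0.7, 2.4]
gripper_width: 0.574
grasp_force: 42.9
```

It has touched down on the carton floor. I'll settle 0.5 mm more, release and rise.

jog_arm:
  deltas:
    - [0,0,-0.0005,0,0,0,0]
    - [0,0,0,0,0,0,0.6]
    - [0,0,0,0,0,0,0.7]
    - [0,0,0,0,0,0,0.78]
    - [0,0,0,0,0,0,0.78]
    - [0,0,0.01,0,0,0,0.78]
    - [0,0,0.02,0,0,0,0.78]
    - [0,0,0.04,0,0,0,0.78]
    - [0,0,0.05,0,0,0,0.78]
    - [0,0,0.05,0,0,0,0.78]

```text
t: 18.7
eef_pos: [0.5266, 0.2251, 0.2036]
tool_rot: [0.001, -0.083, 0.997, 0.0]
contact_force: [1.3, 0.5, 0.4]
gripper_width: 0.777
grasp_force: 0.0
```

```bash
python3 - <<'E'
from h import *
o=bot.get_obs(); print(o['t'],o['eef_pos'],o['contact_force'])
w=snap('wrist','w6')['img']; b=snap('side','si6')['img'][120:312,120:312]
cv2.imwrite('pics/c6.png',cv2.resize(np.hstack([w,cv2.resize(b,(384,384))]),None,fx=.89,fy=.89)[:,:,::-1])
E
```

```text
18.7 [0.52662265 0.22507948 0.20363596] [1.33350014 0.51386614 0.43601025]
```

View pics/c6.png

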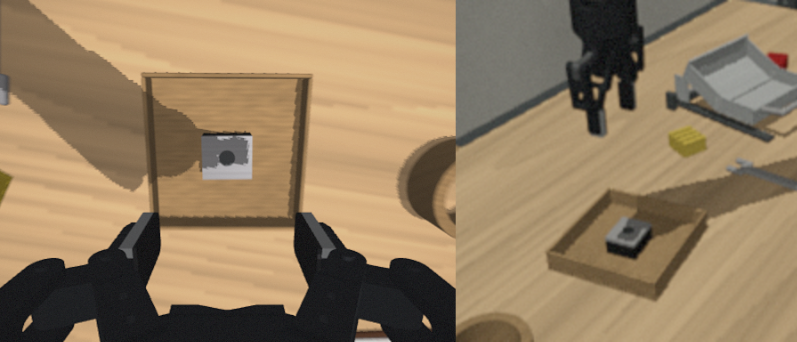

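The pad lies flat in the middle of the carton at (227,157), plain steel face up. The tray is down, and the gripper is clear.

```bash
python3 -c "
from station import bot
print(bot.hand_in())"
```

```text
the job is handed in; nothing more can be done
None
```

The pad was turned over by tipping the tray, the tray was lowered onto its stop, and the pad was laid flat, steel face up, in the carton; the job was handed in about 19 s into the 72 s limit, with no verdict returned.

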